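# Push a vial rack through the intake flap

## Task

Push the filled vial rack along the deck of the intake chute with your fingertips so that its own nose pushes the hanging flap open, and keep pushing until the rack runs away down the rollers inside. Then draw back, so that the flap swings shut behind the rack: do not push the flap with the gripper or let it fall on the fingers. Do not lift the rack or tip it over, and leave everything else standing where it is.

Things in the scene. Friction and masses are not known exactly. Their poses are not given: they have to be found in the camera images.
- chute: The fixed intake chute: an open loading deck, then a port with a flap, then a low clear-covered roller bay. Origin: on the bench top, right below the closed flap, on the chute's centre line. Its x axis is the feed direction (from deck to bay), y is across, z up; x, y below are in this frame.
- deck (a point): Centre of the loading deck's top, 75 mm above the bench: a level grey board from x = -240 to +15 mm, 240 mm wide. On it two steel guide strips, 4 mm thick and 10 mm high, centred on y = +-50 mm from x = -5 to -35, then flaring to y = +-98 at x = -125. The gripper must stay clear of them or above them.
- port (a point): Middle of the port at x = 0, at deck height. White posts on both sides (x = -6 to +6, inner faces at y = +-48, tops 66 mm above the deck); across the top a steel hinge bar of 8 mm diameter, axis 62 mm above the deck, under which upright fingers cannot pass. The fingers need not go past the flap.
- bay (a point): Where the middle of the rack's underside ends up (x = 144). Bay x = 6 to 206 mm: free-turning rollers slope down at 14 degrees from the deck's end to a rubber bumper at x = 202; clear walls, inner faces y = +-50; clear flat roof, top 70 mm above the deck. Once its middle is about 20 mm or more past the flap the rack tips on to the rollers and runs to the bumper by itself.
- flap: Grey gravity flap, a plate 92 mm wide, 3 to 4 mm thick, 57 mm deep, 50 g, hung from the port's hinge bar. Origin: middle of the hinge axis, 137 mm above the bench. Closed, it hangs upright (z axis up, lower edge 5 mm above the deck). It swings only inwards (lower edge towards the bay and up), at most 1.5 rad, opens under well below 1 N and falls shut by itself in about a second.
- rack: Filled vial rack on the deck: beige block 120 mm long (x), 70 mm wide (y), 28 mm high, with 15 black-capped vials reaching 44 mm above its underside, 6 mm or more inside its edges. About 0.35 kg, varying by a third. Origin: centre of its underside. x points along chute +x within 0.25 rad; it starts up to 25 mm off the centre line, its centre 145 to 165 mm before the flap.
- empty_rack: Bystander: an empty rack of the same block (120 x 70 x 28 mm, no vials) lying on the bench top right of the chute. Origin: centre of its underside.
- vial_a: Bystander: clear vial with black cap, 22 mm diameter, 46 mm tall, standing on the chute's deck outside the guide strip on the chute's +y side. Origin: centre of its underside.
- vial_b: Bystander: the same kind of vial on the deck outside the guide strip on the chute's -y side. Origin: centre of its underside.
- bottle: Bystander: amber bottle, 60 mm diameter, 120 mm tall, on the bench beside the bay on the chute's +y side. Origin: centre of its underside.
- beaker: Bystander: glass beaker, 56 mm diameter, 65 mm tall, on the bench beside the bay on the chute's -y side. Origin: centre of its underside.
- spoon: Bystander: steel measuring spoon 160 mm long lying on the bench beside the deck on the chute's -y side. Origin: centre of its underside.
- jar: Bystander: jar with white lid, 64 mm diameter, 70 mm tall, on the bench to the left. Origin: centre of its underside.
Mind the look-alikes: they are no part of the job. What is shaped like the rack but green or red is not meant.

How it is judged (in metres and radians):
On the way:
1. the rack's nose has pushed the flap open (angle between flap's own z axis and vertical above 0.5 rad and x of rack in the frame of chute above -0.06 m), for 0.1 s.
At the end, for the whole second after the job is handed in: The rack lies at rest, right side up (within 0.4 rad), on the rollers against the bumper at the far end of the bay (centre 125 to 170 mm past the flap), and the flap hangs shut (within 0.06 rad) (x of rack in the frame of chute between 0.125 and 0.17 m and y of rack in the frame of chute between -0.03 and 0.03 m and height (world z) of rack below 0.07 m and angle between rack's own z axis and vertical below 0.4 rad and linear speed of rack below 0.02 m/s and angle between flap's own z axis and vertical below 0.06 rad); the robot touches nothing.
It fails at once if the rack was lifted off the deck (by more than 10 mm) (height (world z) of rack above 0.085 m).
It fails at once if the rack was tipped or rolled over (angle between rack's own z axis and vertical above 0.6 rad).
It fails at once if the gripper pushed the flap, or the flap fell on the fingers (contact force between any of the fingers, the arm and flap above 0.3 N).
It fails at once if a bystander was moved by more than 15 mm or knocked over (distance of any of empty_rack, vial_a, vial_b, bottle, beaker, spoon, jar from where it was at the start of the episode above 0.015 m or angle between any of vial_a, vial_b, bottle, beaker, jar's own z axis and vertical above 0.5 rad).
It also fails if it takes over 40 s, if anything falls off the work surface, if the arm or the gripper's body presses on something with over 40 N, if the wrist force passes 120 N, or if a joint passes its speed limit or range.

## Robot

A 7-joint arm with a two-finger parallel gripper is mounted at the origin on the work surface. World frame = base frame: x ahead of the robot, y to its left, z up, the work surface at z = 0. Lengths are in m, angles in degrees, forces in N, time in s.
With the tool pointing down it reaches from about 0.425 to 0.925 m from the base axis. Payload 6.8 kg.
Tool frame: the origin (TCP) lies at the very end of the fingers, on their centre line; the grasp point (between the pads) lies 19 mm behind it; z points along the fingers, y is the direction in which the jaws open and shut (so a half turn about z gives the same grasp; the last joint's range is limited). The gripper opens to 85 mm and grips with 20 to 120 N. Pads are 22 mm wide; open, the fingers measure 114 mm over their backs; the gripper's body (76 mm by 85 mm) begins 54 mm behind the grasp point. The pads swing forward as they close: fully open they stand 13 mm farther back than shut.
Start: joints at [-78.73, 27.33, 1.283, 89.118, -0.659, 63.558, -4.761], TCP at [0.203, 0.644, 0.231] pointing down, gripper open.
Joint ranges: [-169.35, 169.35], [-19.33, 120.38], [-80.79, 83.38], [13.8, 139.57], [-78.32, 258.32], [9.67, 109.79], [-169.56, 169.56]. Speed limits (degrees/s): [136.94, 136.94, 180, 180, 180, 180, 180].

## Interface

Orientations are given as a 3x3 rotation matrix whose columns are the frame's x, y, z axes.
In Python, from bench import robot gives the robot as it stands.
- The arm moves only by the shell command python3 -m creep 'ROWS' [OPENING]. ROWS is JSON, a list of rows, each a list of 6 numbers: the shift along the tool's x, y, z in cm, then the turn, a rotation vector about the tool's x, y, z in degrees. A call has 1 to 10 rows; each row is the pose to reach, as a shift and turn from the pose commanded when the call began, along the tool's axes at that moment; what a row does not reach only later rows make up. A row lasts 1/12 s, in which the tool goes at most 41.7 mm and 7.16 degrees, less where a joint would pass 70% of its speed; a pose out of reach is approached as far as the arm can. A call with a gripper value outside its range is refused whole. OPENING is the finger opening in cm, from 0 to 8.54, set as the call begins (- or left out, the last holds). The fingers move at their own pace and stop on an object; the grip force is fixed at half the most. Time passes only in rows, so rows that repeat a pose let the fingers close. It gives the time, the measured TCP pose, the force and the opening at its end, in the units of the state.
- robot.sense(): the state, without advancing time (a new reading comes with each control period).
- robot.snapshot(name): name is "side" or "top" or "wrist"; returns a dict with "frame" (420x560x3 uint8, blue, green, red), "range_z" (420x560 float32, m along the optical axis (not along the pixel's ray), 0 where there is no reading), "K" (3x3 intrinsics, pixels), "view" (4x4, takes a point from world to camera coordinates). Camera axes: x right, y down, z forward; pixel columns grow to the right and rows downward; lengths in m; the calibration is good to about 2 mm. A picture is of the moment at which its call begins.
- robot.job_done(): hands the job in, once; it reports no verdict.
The state is a dict: "time_s": time; "joint_positions": joint angles; "joint_vel": joint speeds; "tau": joint torques, N m; "eef_pos": TCP position; "ee_rot": TCP orientation; "wrist_force": force on the tool from outside, world axes, zero at the start; "wrist_torque": the same for the moment, N m; "gripper_width": finger opening in m.
Only numpy, scipy, OpenCV 4.12 (cv2) and the standard library are available. Lean on these libraries where they do the work, as an engineer would, in place of code of your own. Each camera call takes 0.05 s, during which the arm holds its last target.

## Working session

There is one attempt and no reset: what is moved stays moved. The work goes in short steps, Python scripts to look and compute and a shell command to move; the robot and the scene stay as the last step left them, time stands still between calls to the robot, and variables do not carry over. Pictures are saved under pics/ and viewed, and the job is handed in when it is done.

```bash
ls; mkdir -p pics; python3 - <<'E'
from bench import robot
import cv2,numpy as np
s=robot.sense()
print(s['time_s'],s['eef_pos'],s['ee_rot'],s['wrist_force'])
for n in ['side','top','wrist']:
    d=robot.snapshot(n); cv2.imwrite(f'pics/{n}0.png',d['frame']); np.savez(f'{n}0.npz',**d)
    print(n,d['K'].tolist(),np.round(np.linalg.inv(d['view']),3).tolist(),(d['range_z']>0).mean())
E
```

```text
pics
0.0 [0.20239948 0.6433052  0.23031725] [[-9.53915009e-01  3.00076580e-01 -4.48235121e-04]
 [ 3.00076894e-01  9.53913323e-01 -1.79702638e-03]
 [-1.11668077e-04 -1.84871544e-03 -9.99998285e-01]] [-0.26072621 -0.11267256  0.11442638]
side [[529.8148680274209, 0.0, 278.66586512507826], [0.0, 529.8148680274209, 208.15679725869336], [0.0, 0.0, 1.0]] [[0.93, -0.203, 0.308, 0.044], [-0.368, -0.503, 0.782, -1.262], [-0.004, -0.84, -0.543, 1.002], [0.0, 0.0, 0.0, 1.0]] 0.9960034013605442
top [[445.55776035879063, 0.0, 278.20232247491833], [0.0, 445.55776035879063, 222.06581894781365], [0.0, 0.0, 1.0]] [[0.025, -0.99, 0.139, 0.361], [-1.0, -0.026, 0.001, 0.025], [0.003, -0.139, -0.99, 1.396], [0.0, 0.0, 0.0, 1.0]] 0.9959438775510204
wrist [[323.6702362689904, 0.0, 282.64540663339426], [0.0, 323.6702362689904, 211.4212591093861], [0.0, 0.0, 1.0]] [[0.3, 0.911, 0.284, 0.13], [0.954, -0.286, -0.091, 0.666], [-0.002, 0.298, -0.955, 0.373], [0.0, 0.0, 0.0, 1.0]] 0.9960969387755102
```

View pics/side0.png

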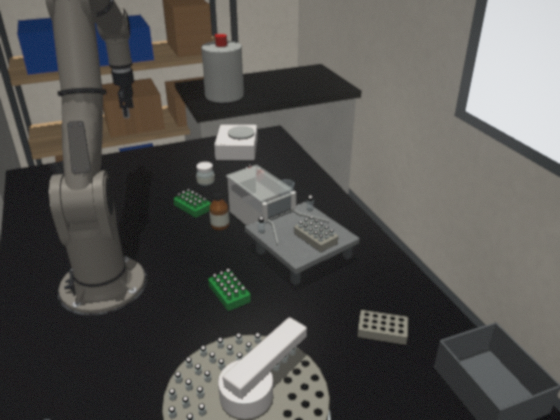

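View pics/top0.png

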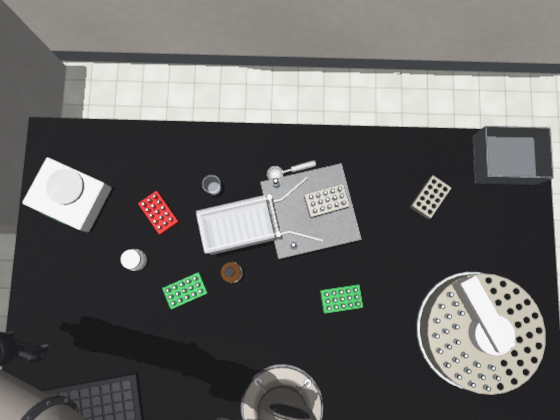

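View pics/wrist0.png

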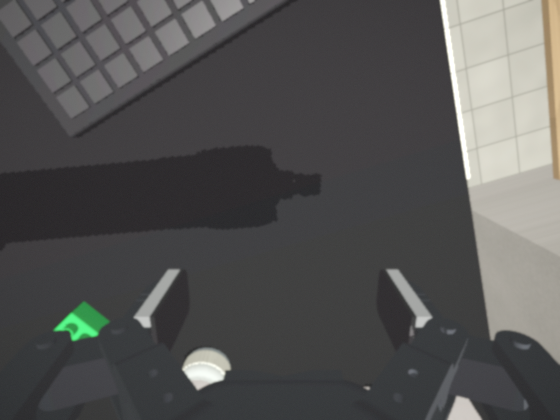

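Both the side view (rack at 316,233) and the top view (rack at 327,200, deck around 310,210, bay around 238,225) show one beige filled rack on the deck. The other candidates in the top view are:
- green racks at (185,290) and (342,298)
- a red rack at (158,212)
- the empty beige rack on the bench at (431,197)

Only the one on the deck fits the description. I'll confirm it in an enlarged crop and measure.

```bash
python3 - <<'E'
import cv2,numpy as np
t=np.load('top0.npz'); f=t['frame']
cv2.imwrite('pics/topcrop.png',cv2.resize(f[145:275,185:375],None,fx=4.2,fy=4.2,interpolation=cv2.INTER_CUBIC))
s=np.load('side0.npz')['frame']
cv2.imwrite('pics/sidecrop.png',cv2.resize(s[155:290,215:370],None,fx=4.2,fy=4.2,interpolation=cv2.INTER_CUBIC))
E
```

```text
(no output)
```

View pics/topcrop.png

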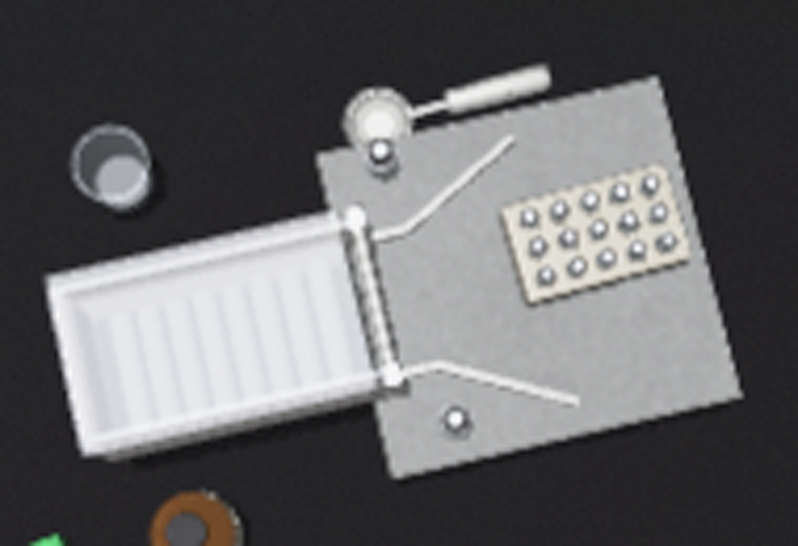

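View pics/sidecrop.png

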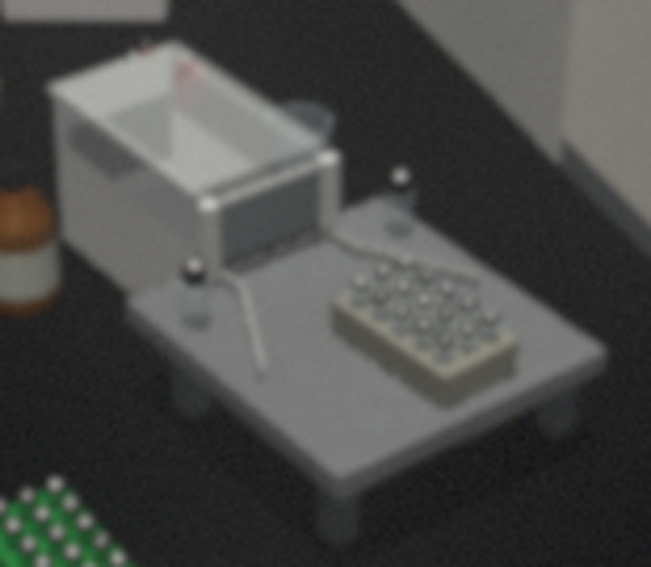

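The crop shows the filled beige rack on the grey deck (crop px 600,235). Its axis is nearly parallel to the feed direction, and it sits off to the upper (-y) side. Next I'll measure the deck corners, posts and rack.

```bash
cat > h.py <<'E'
import numpy as np,cv2
def load(n): return dict(np.load(n))
def ray(d,uv):
    C=np.linalg.inv(d['view']); r=C[:3,:3]@np.linalg.inv(d['K'])@np.array([uv[0],uv[1],1.]); return C[:3,3],r
def onz(d,uv,z):
    o,r=ray(d,uv); return o+r*(z-o[2])/r[2]
def tri(d1,p1,d2,p2):
    o1,r1=ray(d1,p1);o2,r2=ray(d2,p2); r1/=np.linalg.norm(r1); r2/=np.linalg.norm(r2)
    A=np.stack([r1,-r2],1); t=np.linalg.lstsq(A,o2-o1,rcond=None)[0]
    a=o1+t[0]*r1;b=o2+t[1]*r2; return (a+b)/2,np.linalg.norm(a-b)
E
python3 - <<'E'
from h import *
T=load('top0.npz');S=load('side0.npz')
tc=lambda p:np.array([185+(p[0]+.5)/4.2-.5,145+(p[1]+.5)/4.2-.5]); sc=lambda p:np.array([215+(p[0]+.5)/4.2-.5,155+(p[1]+.5)/4.2-.5])
pairs={'deck far-R':((658,76),(604,352)),'deck near-R':((742,398),(341,478)),'deck near-L':((393,478),(130,308)),
'post -y':((355,215),(330,157)),'post +y':((393,375),(208,203)),
'rk nose+y top':((530,303),(337,305)),'rk tail+y top':((690,262),(446,377)),'rk tail-y top':((663,166),(517,345)), 'vial_a':((455,418),(193,268)),'vial_b':((380,150),(400,175))}
for k,(a,b) in pairs.items():
    p,e=tri(T,tc(a),S,sc(b)); print(k,np.round(p*1000,1),'gap',round(e*1000,1))
C=np.array([onz(T,tc(a),.075)[:2] for a in [(318,153),(658,76),(742,398),(393,478)]])
print(C, [np.linalg.norm(C[i]-C[(i+1)%4]) for i in range(4)])
# masks
hsv=cv2.cvtColor(T['frame'],cv2.COLOR_BGR2HSV)
roi=np.zeros(hsv.shape[:2],np.uint8); roi[180:225,295:360]=1
b=T['frame'].astype(int)
m=(((b[...,2]-b[...,0])>12)&(roi>0)).astype(np.uint8)
m=cv2.morphologyEx(m,cv2.MORPH_CLOSE,np.ones((5,5)))
c=max(cv2.findContours(m,0,2)[0],key=cv2.contourArea); print(m.sum(),cv2.minAreaRect(c))
q=np.array([onz(T,x,.103)[:2] for x in cv2.boxPoints(cv2.minAreaRect(c))]); print(q,q.mean(0),[np.linalg.norm(q[i]-q[(i+1)%4]) for i in range(4)])
E
```

```text
deck far-R [ 734.  -161.7   69.6] gap 3.7
deck near-R [ 501.9 -223.4   71.7] gap 1.5
deck near-L [439.1  23.3  63.9] gap 1.2
post -y [612.5  54.3 137.2] gap 1.7
post +y [503.4  25.3 138.9] gap 0.5
rk nose+y top [563.4 -70.2  94.5] gap 2.7
rk tail+y top [ 595.2 -182.1   99.2] gap 3.7
rk tail-y top [ 662.  -162.4   95.3] gap 1.7
vial_a [476.6 -17.7 115.8] gap 2.3
vial_b [663.2  38.5 118.6] gap 1.0
[[ 0.67064513  0.08351654]
 [ 0.73426527 -0.161601  ]
 [ 0.50082465 -0.2225246 ]
 [ 0.43788095  0.02344037]] [np.float64(0.25323926502829575), np.float64(0.24125962060075717), np.float64(0.25389106873120204), np.float64(0.24039199136002523)]
847 ((326.29229736328125, 200.25213623046875), (23.231491088867188, 40.36069869995117), 74.47589111328125)
[[ 0.62688849 -0.04722365]
 [ 0.66251912 -0.16199759]
 [ 0.59558797 -0.18067456]
 [ 0.56045018 -0.06663796]] [ 0.61136144 -0.11413344] [np.float64(0.12017736821346826), np.float64(0.06948818122812046), np.float64(0.11932732511202489), np.float64(0.06921679316286232)]
```

The measurements agree with the text:
- **Deck:** 253 x 241 mm, against 255 x 240 in the text.
- **Port midpoint:** the two-view estimate is (558,40) mm, and the deck-based one is the same.
- **Rack:** 120 x 69 mm, centre (0.611,-0.114). In the chute frame that is x=-0.162, y=-0.0135, yaw +2.7°.
- **Triangulated heights:** they read about 4–8 mm low at this resolution (deck 64–72 mm).

Plan: set the jaws to about 3 cm so both fingers bear on the tail, align them with the rack, and push along the rack's axis. That line stays inside the guides.

```bash
python3 -m creep '[[-2.2,-2.3,0,0,0,1.8],[-4.5,-4.6,0,0,0,3.6],[-6.7,-6.9,0,0,0,5.4],[-9,-9.2,0,0,0,7.2],[-11.2,-11.4,0,0,0,9],[-13.4,-13.7,0,0,0,10.8],[-15.7,-16,0,0,0,12.6],[-18,-18.3,0,0,0,14.4],[-20.2,-20.6,0,0,0,16.2],[-22.4,-22.9,0,0,0,18]]' 3
python3 - <<'E'
from bench import robot;import numpy as np
s=robot.sense();R=np.array(s['ee_rot']);p=np.array(s['eef_pos']);print(s['time_s'],p,R.round(3),s['gripper_width'],np.degrees(np.arctan2(R[1,0],R[0,0])))
print(R.T@(np.array([.637,-.2135,.231])-p)*100)
E
```

```text
time_s: 0.98
eef_pos: [0.3479, 0.3565, 0.2312]
ee_rot: [[-0.814, 0.582, -0.0], [0.582, 0.814, -0.0], [0.0, -0.0, -1.0]]
wrist_force: [1.0, -0.4, -0.3]
gripper_width: 0.0297
0.9833 [0.34791087 0.35654508 0.23118774] [[-0.814  0.582 -0.   ]
 [ 0.582  0.814 -0.   ]
 [ 0.    -0.    -1.   ]] 0.029696056190769544 144.439413800297
[-5.66691724e+01 -2.95608531e+01  1.86440266e-02]
```

```bash
python3 -m creep '[[-2.8,-1.5,0,0,0,1.8],[-5.6,-3,0,0,0,3.6],[-8.4,-4.4,0,0,0,5.4],[-11.2,-5.9,0,0,0,7.2],[-14,-7.4,0,0,0,9],[-16.8,-8.9,0,0,0,10.8],[-19.6,-10.3,0,0,0,12.6],[-22.4,-11.8,0,0,0,14.4],[-25.2,-13.3,0,0,0,16.2],[-28,-14.8,0,0,0,18]]'
python3 - <<'E'
from bench import robot;import numpy as np
s=robot.sense();R=np.array(s['ee_rot']);p=np.array(s['eef_pos']);print(np.degrees(np.arctan2(R[1,0],R[0,0])))
print(R.T@(np.array([.637,-.2135,.231])-p)*100)
E
```

```text
time_s: 1.82
eef_pos: [0.49, 0.0737, 0.2313]
ee_rot: [[-0.594, 0.804, -0.0], [0.804, 0.594, 0.0], [0.0, 0.0, -1.0]]
wrist_force: [1.1, 1.2, 0.1]
gripper_width: 0.03
126.45421803348138
[-3.18397404e+01 -5.23944160e+00  2.45767912e-02]
```

```bash
python3 -m creep '[[-3.2,-0.5,0,0,0,1.9],[-6.4,-1,0,0,0,3.9],[-9.6,-1.5,0,0,0,5.8],[-12.8,-2.1,0,0,0,7.7],[-16,-2.6,0,0,0,9.7],[-19.2,-3.1,0,0,0,11.6],[-22.4,-3.6,0,0,0,13.5],[-25.6,-4.2,0,0,0,15.5],[-28.8,-4.7,0,0,0,17.4],[-31.8,-5.2,0,0,0,19.3]]'
python3 -m creep '[[0,0,0,0,0,0],[0,0,0,0,0,0],[0,0,0,0,0,0]]'
python3 - <<'E'
from bench import robot;import numpy as np,cv2
s=robot.sense();R=np.array(s['ee_rot']);p=np.array(s['eef_pos']);print(np.degrees(np.arctan2(R[1,0],R[0,0])))
for n in ['wrist','top']:
    d=robot.snapshot(n);np.savez(n+'1.npz',**d);cv2.imwrite(f'pics/{n}1.png',d['frame'])
E
```

```text
time_s: 2.65
eef_pos: [0.6376, -0.2128, 0.2309]
ee_rot: [[-0.295, 0.956, -0.001], [0.956, 0.295, 0.0], [0.0, -0.0, -1.0]]
wrist_force: [-0.7, 0.1, 0.4]
gripper_width: 0.03
time_s: 2.9
eef_pos: [0.6369, -0.2106, 0.2307]
ee_rot: [[-0.297, 0.955, -0.001], [0.955, 0.297, 0.001], [0.001, -0.001, -1.0]]
wrist_force: [1.2, 0.1, 0.5]
gripper_width: 0.0302
107.26264294884375
```

View pics/wrist1.png

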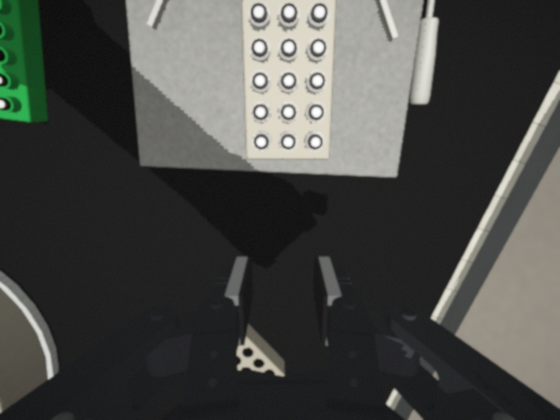

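View pics/top1.png

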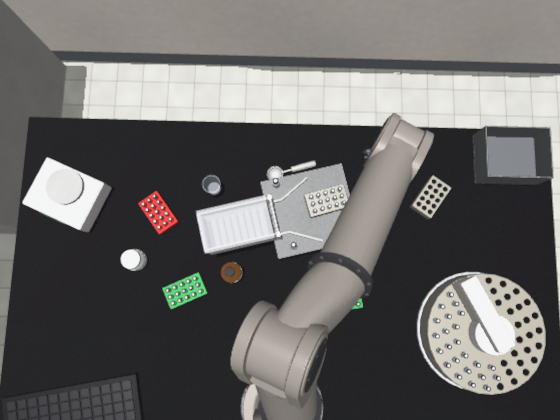

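The wrist view shows the tail edge of the filled rack from (245,158) to (329,158), centred between the fingers at about x=240 and 325. I'll measure it.

```bash
python3 - <<'E'
from h import *
W=load('wrist1.npz')
b=W['frame'].astype(int); m=((b[...,2]-b[...,0])>12).astype(np.uint8); m[175:]=0;m[:,:200]=0;m[:,370:]=0
m=cv2.morphologyEx(m,cv2.MORPH_CLOSE,np.ones((5,5)))
L=[];Rr=[]
for v in range(20,145,5):
    xs=np.where(m[v])[0]; L.append(onz(W,(xs[0]-.5,v),.103)[:2]);Rr.append(onz(W,(xs[-1]+.5,v),.103)[:2])
for A in(L,Rr):
    A=np.array(A); l=cv2.fitLine(A.astype(np.float32),cv2.DIST_HUBER,0,1e-4,1e-4).ravel(); l[:2]*=np.sign(l[1]);print('edge dir deg',np.degrees(np.arctan2(l[1],l[0])),l)
T=[]
for u in range(252,324,6):
    ys=np.where(m[:,u])[0]; T.append((u,ys[-1]))
print(T)
O=np.array([.5578,.0396]);f=np.array([-.25,.968]);yc=np.array([-.968,-.25])
def ch(p): p=np.array(p)[:2]-O; return np.round(np.array([p@f,p@yc])*1000,1)
for uv in [(245,158.5),(329,158.5)]: print('tail',ch(onz(W,uv,.103)))
print('L',ch(L[-1]),ch(L[0]),'R',ch(Rr[-1]),ch(Rr[0]))
for uv in [(140,165),(398,177)]: print('deckcorner',ch(onz(W,uv,.075)), 'depth z',)
C=np.linalg.inv(W['view'])
for uv in [(285,155),(285,150),(200,140),(360,150)]:
    o,r=ray(W,uv); print('range pt',uv,(o+r*W['range_z'][uv[1],uv[0]]).round(4))
print('TCP',ch([.6369,-.2106]))
E
```

```text
edge dir deg 106.98779 [-0.29216805  0.956367    0.57895017 -0.12898527]
edge dir deg 107.28292 [-0.29709032  0.95484936  0.6470204  -0.11303992]
[(252, np.int64(158)), (258, np.int64(159)), (264, np.int64(158)), (270, np.int64(158)), (276, np.int64(158)), (282, np.int64(159)), (288, np.int64(159)), (294, np.int64(159)), (300, np.int64(159)), (306, np.int64(159)), (312, np.int64(159)), (318, np.int64(159))]
tail [-225.6   19.5]
tail [-222.2  -50.3]
L [-210.5   19.3] [-123.7   23.5] R [-207.1  -50.2] [-120.3  -45.8]
deckcorner [-240.4  119.4] depth z
deckcorner [-239.9 -120.4] depth z
range pt (285, 155) [ 0.6263 -0.1711  0.1031]
range pt (285, 150) [ 0.6246 -0.166   0.1142]
range pt (200, 140) [ 0.5501 -0.1846  0.0744]
range pt (360, 150) [ 0.6917 -0.1499  0.074 ]
TCP [-262.  -14.]
```

The wrist measurement puts the deck at z=0.074 and the rack top at 0.103. The tail centre is at (-224,-15) mm in the chute frame and the rack yaw is 107.1°. The tool is aligned but about 3 mm off to the side, so I'll descend with that correction.

```bash
python3 -m creep '[[0,0,1.5,0,0,0],[0,0.1,3.5,0,0,0],[0,0.2,5.5,0,0,0],[0,0.3,7.5,0,0,0],[0,0.3,9.5,0,0,0],[0,0.3,11.5,0,0,0],[0,0.3,13,0,0,0],[0,0.3,14,0,0,0],[0,0.3,14.6,0,0,0],[0,0.3,14.6,0,0,0]]'
python3 - <<'E'
from bench import robot;import numpy as np,cv2
for n in ['wrist','side']:
    d=robot.snapshot(n);np.savez(n+'2.npz',**d);cv2.imwrite(f'pics/{n}2.png',d['frame'] if n=='wrist' else cv2.resize(d['frame'][150:290,210:400],None,fx=4,fy=4))
E
```

```text
time_s: 3.83
eef_pos: [0.6396, -0.2097, 0.0844]
ee_rot: [[-0.297, 0.955, -0.001], [0.955, 0.297, 0.001], [0.001, -0.001, -1.0]]
wrist_force: [-0.5, 0.0, -0.2]
gripper_width: 0.0296
```

View pics/wrist2.png

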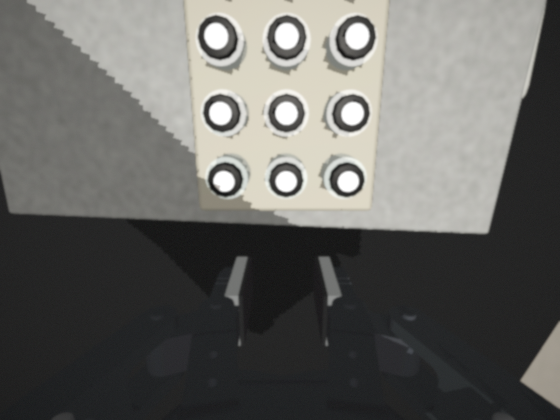

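View pics/side2.png

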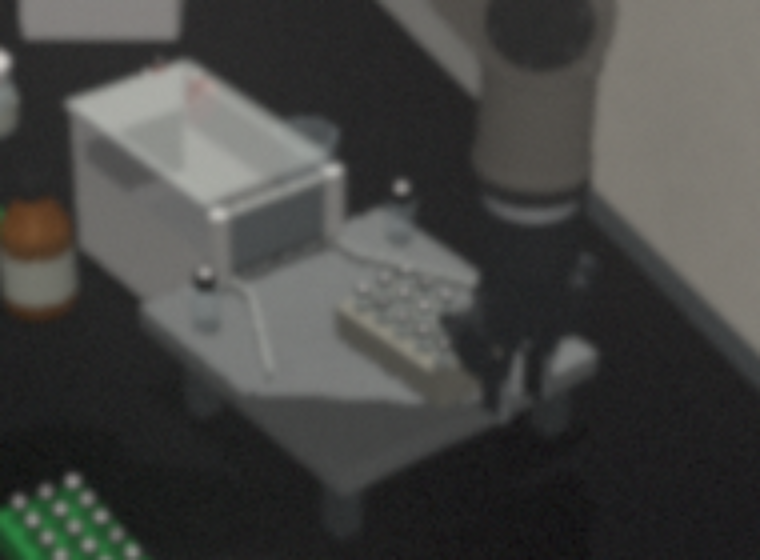

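The fingers (centre column about 284) line up with the rack tail (200 to 370, centre 285). They stand just behind and below its top edge, over the edge of the deck. Now I'll make contact gently.

```bash
python3 -m creep '[[0.5,0,0,0,0,0],[1,0,0,0,0,0],[1.5,0,0,0,0,0],[1.9,0,0,0,0,0],[2.2,0,0,0,0,0],[2.5,0,0,0,0,0],[2.8,0,0,0,0,0],[3.1,0,0,0,0,0],[3.4,0,0,0,0,0],[3.8,0,0,0,0,0]]'
python3 - <<'E'
from bench import robot;import numpy as np,cv2
for n in ['wrist','side']:
    d=robot.snapshot(n);np.savez(n+'3.npz',**d);cv2.imwrite(f'pics/{n}3.png',d['frame'] if n=='wrist' else cv2.resize(d['frame'][150:290,210:400],None,fx=4,fy=4))
E
```

```text
time_s: 4.77
eef_pos: [0.6288, -0.1745, 0.0854]
ee_rot: [[-0.296, 0.955, 0.0], [0.955, 0.296, -0.001], [-0.001, 0.0, -1.0]]
wrist_force: [0.3, -1.4, 0.3]
gripper_width: 0.0303
```

View pics/wrist3.png

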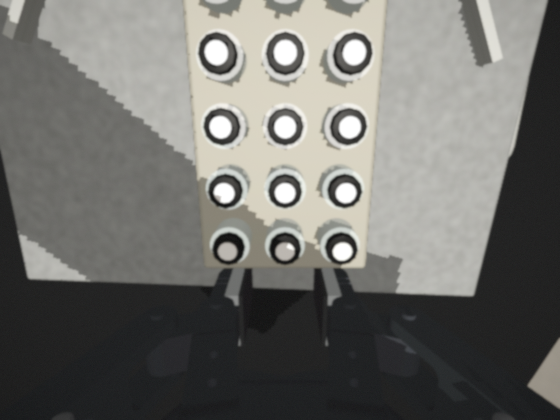

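View pics/side3.png

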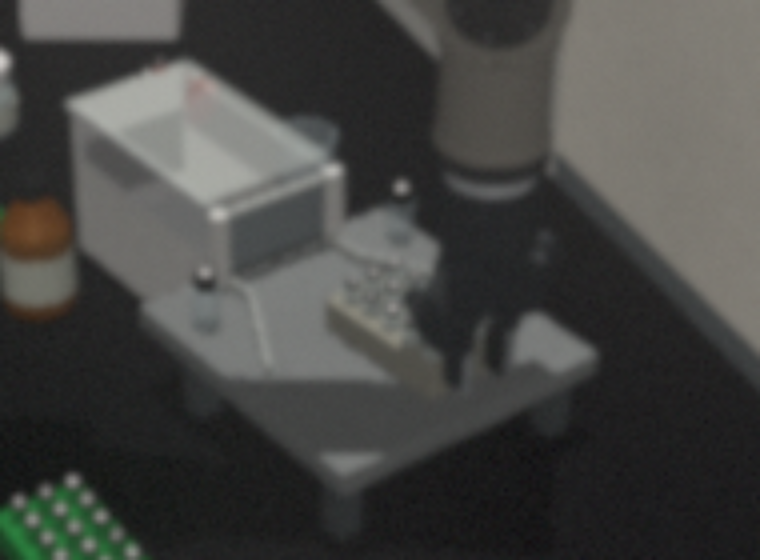

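Both fingertips bear on the tail at about 1.4 N. Pushing on, straight along the rack axis.

```bash
python3 -m creep '[[0.6,0,0,0,0,0],[1.2,0,0,0,0,0],[1.8,0,0,0,0,0],[2.4,0,0,0,0,0],[3,0,0,0,0,0],[3.6,0,0,0,0,0],[4.2,0,0,0,0,0],[4.8,0,0,0,0,0],[5.4,0,0,0,0,0],[6,0,0,0,0,0]]'
python3 - <<'E'
from bench import robot;import numpy as np,cv2
for n in ['wrist','side']:
    d=robot.snapshot(n);np.savez(n+'4.npz',**d);cv2.imwrite(f'pics/{n}4.png',d['frame'] if n=='wrist' else cv2.resize(d['frame'][150:290,210:400],None,fx=4,fy=4))
E
```

```text
time_s: 5.7
eef_pos: [0.6109, -0.1162, 0.0854]
ee_rot: [[-0.296, 0.955, 0.0], [0.955, 0.296, -0.0], [-0.0, 0.0, -1.0]]
wrist_force: [0.1, -1.8, 1.3]
gripper_width: 0.0303
```

View pics/wrist4.png

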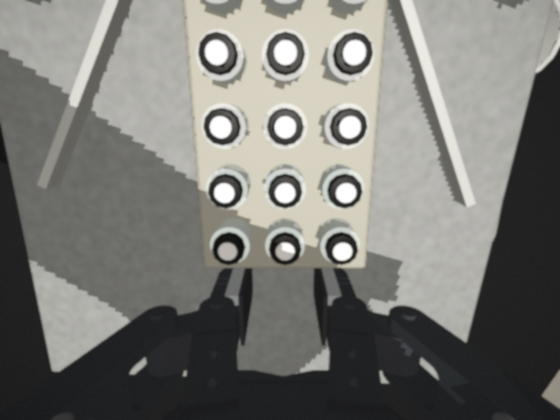

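View pics/side4.png

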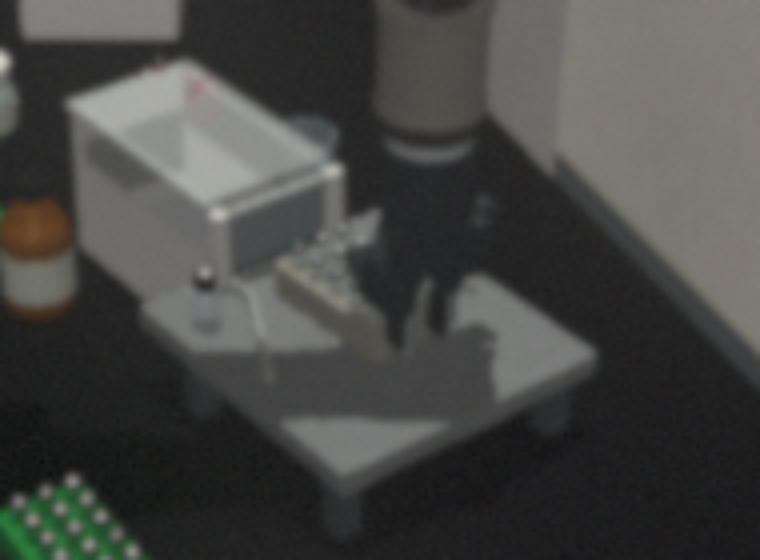

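The rack is straight and has not shifted relative to the fingers; its nose is about 33 mm before the flap. Continuing.

```bash
python3 -m creep '[[0.6,0,0,0,0,0],[1.2,0,0,0,0,0],[1.8,0,0,0,0,0],[2.4,0,0,0,0,0],[3,0,0,0,0,0],[3.6,0,0,0,0,0],[4.2,0,0,0,0,0],[4.8,0,0,0,0,0],[5.4,0,0,0,0,0],[6,0,0,0,0,0]]'
python3 - <<'E'
from bench import robot;import numpy as np,cv2
for n in ['wrist','side']:
    d=robot.snapshot(n);np.savez(n+'5.npz',**d);cv2.imwrite(f'pics/{n}5.png',d['frame'] if n=='wrist' else cv2.resize(d['frame'][150:290,210:400],None,fx=4,fy=4))
E
```

```text
time_s: 6.63
eef_pos: [0.593, -0.0589, 0.0852]
ee_rot: [[-0.296, 0.955, -0.0], [0.955, 0.296, -0.0], [-0.0, -0.0, -1.0]]
wrist_force: [0.8, -2.1, -0.8]
gripper_width: 0.0301
```

View pics/wrist5.png

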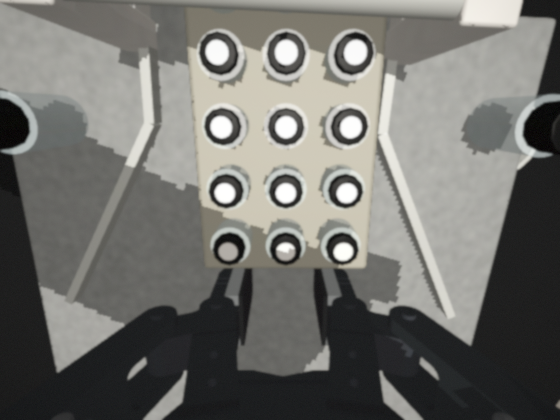

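View pics/side5.png

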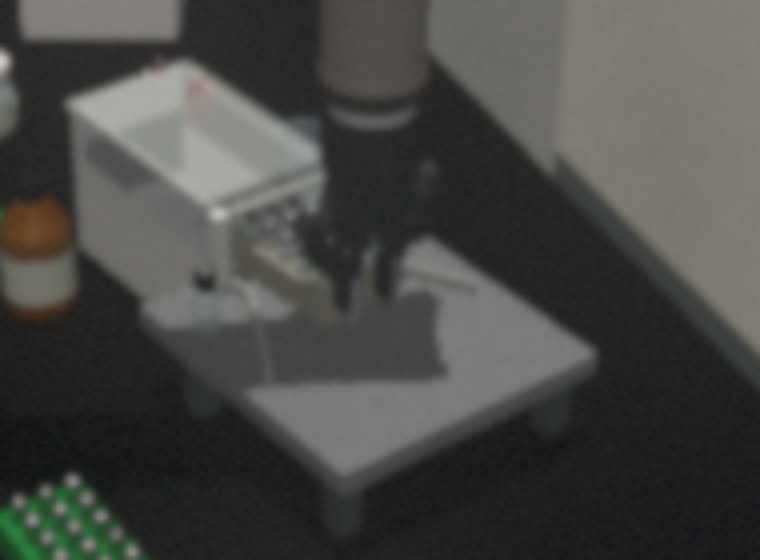

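The nose is through the port and the flap has lifted over it. The tail is at about x=-93. Next 4 cm.

```bash
python3 -m creep '[[0.5,0,0,0,0,0],[1,0,0,0,0,0],[1.5,0,0,0,0,0],[2,0,0,0,0,0],[2.5,0,0,0,0,0],[3,0,0,0,0,0],[3.5,0,0,0,0,0],[4,0,0,0,0,0],[4.5,0,0,0,0,0]]'
python3 - <<'E'
from bench import robot;import numpy as np,cv2
for n in ['wrist','side']:
    d=robot.snapshot(n);np.savez(n+'6.npz',**d);cv2.imwrite(f'pics/{n}6.png',d['frame'] if n=='wrist' else cv2.resize(d['frame'][150:290,210:400],None,fx=4,fy=4))
E
```

```text
time_s: 7.48
eef_pos: [0.5796, -0.0155, 0.0852]
ee_rot: [[-0.297, 0.955, -0.001], [0.955, 0.297, 0.001], [0.001, -0.0, -1.0]]
wrist_force: [0.1, -0.4, 1.1]
gripper_width: 0.0303
```

View pics/wrist6.png

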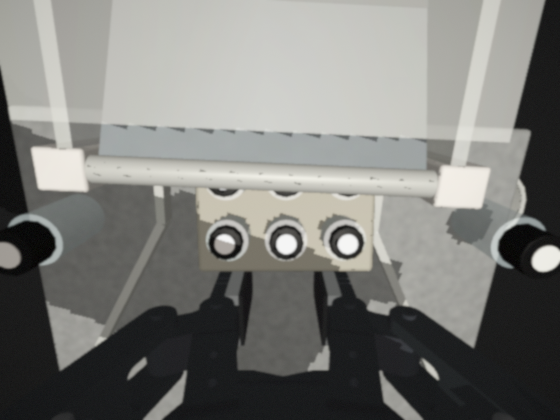

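View pics/side6.png

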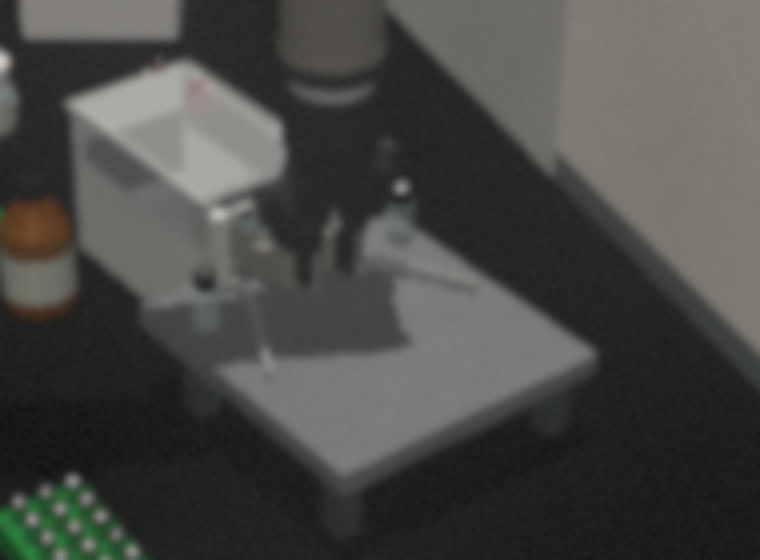

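Through the clear roof the flap is raised, with the hinge bar at row 175. The tail is at about x=-48. A further 1.6 cm should tip the rack onto the rollers, and the fingers will still end 30 mm short of the flap.

```bash
python3 -m creep '[[0.4,0,0,0,0,0],[0.8,0,0,0,0,0],[1.2,0,0,0,0,0],[1.6,0,0,0,0,0],[1.6,0,0,0,0,0]]'
python3 - <<'E'
from bench import robot;import numpy as np,cv2
for n in ['wrist']:
    d=robot.snapshot(n);np.savez(n+'7.npz',**d);cv2.imwrite(f'pics/{n}7.png',d['frame'])
E
```

```text
time_s: 8.0
eef_pos: [0.5749, 0.0002, 0.0852]
ee_rot: [[-0.298, 0.955, -0.001], [0.955, 0.298, 0.001], [0.001, -0.0, -1.0]]
wrist_force: [-0.4, 0.7, 0.5]
gripper_width: 0.0299
```

View pics/wrist7.png

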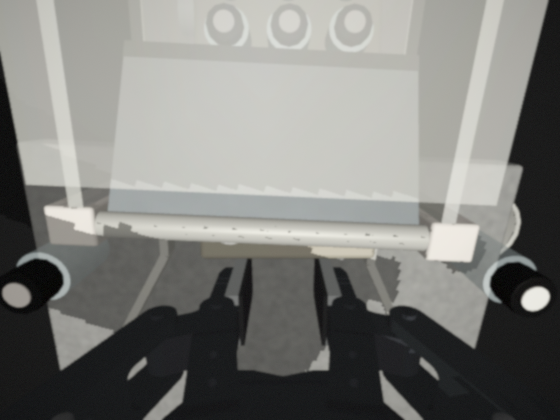

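The rack has pulled away from the fingers, and its tail (row 250) is disappearing under the hinge bar. Drawing back now.

```bash
python3 -m creep '[[-0.8,0,0,0,0,0],[-2,0,0,0,0,0],[-3.5,0,0,0,0,0],[-5,0,0,0,0,0],[-6.5,0,0,0,0,0],[-8,0,0,0,0,0],[-9.5,0,0,0,0,0],[-10.5,0,0,0,0,0],[-11,0,0,0,0,0],[-11,0,0,0,0,0]]'
python3 -m creep '[[0,0,-0.8,0,0,0],[0,0,-2,0,0,0],[0,0,-4,0,0,0],[-2,0,-6,0,0,0],[-4,0,-8,0,0,0],[-6,0,-10,0,0,0],[-8,0,-12,0,0,0],[-10,0,-13,0,0,0],[-12,0,-13,0,0,0],[-12,0,-13,0,0,0]]'
python3 - <<'E'
from bench import robot;import numpy as np,cv2
for n in ['wrist','side','top']:
    d=robot.snapshot(n);np.savez(n+'8.npz',**d)
    f=d['frame']
    if n=='side':f=cv2.resize(f[150:290,210:400],None,fx=4,fy=4)
    if n=='top':f=cv2.resize(f[145:275,185:375],None,fx=4.2,fy=4.2)
    cv2.imwrite(f'pics/{n}8.png',f)
E
```

```text
time_s: 8.88
eef_pos: [0.6079, -0.1086, 0.0854]
ee_rot: [[-0.294, 0.956, 0.0], [0.956, 0.294, -0.001], [-0.001, -0.0, -1.0]]
wrist_force: [-0.0, 0.3, 0.0]
gripper_width: 0.0301
time_s: 9.72
eef_pos: [0.6439, -0.225, 0.2181]
ee_rot: [[-0.293, 0.956, 0.004], [0.956, 0.293, -0.003], [-0.004, 0.002, -1.0]]
wrist_force: [-0.2, -0.4, -0.2]
gripper_width: 0.0302
```

View pics/wrist8.png

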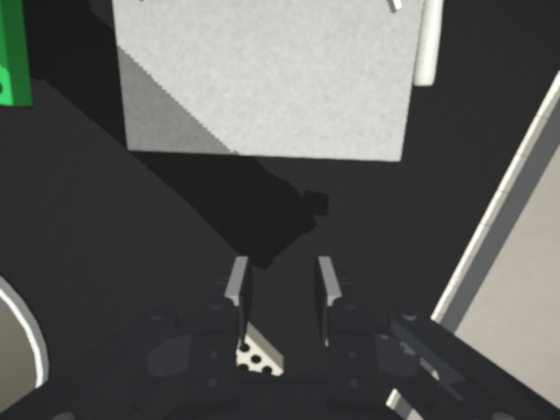

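View pics/side8.png

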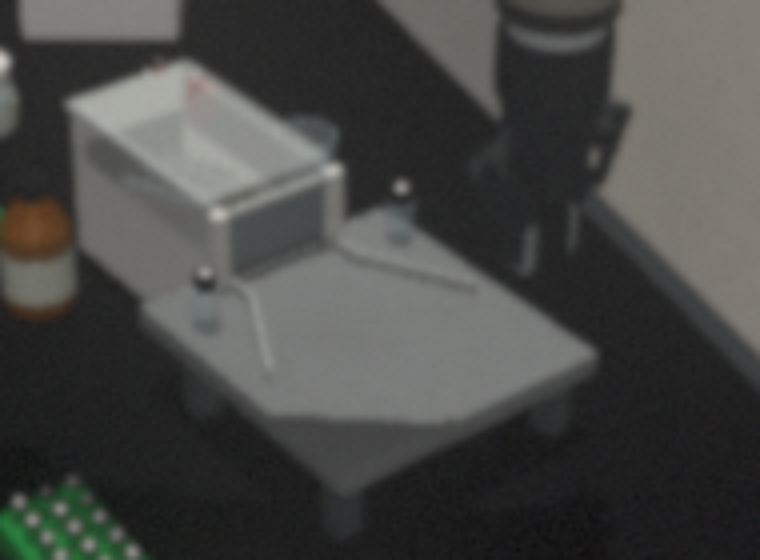

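View pics/top8.png

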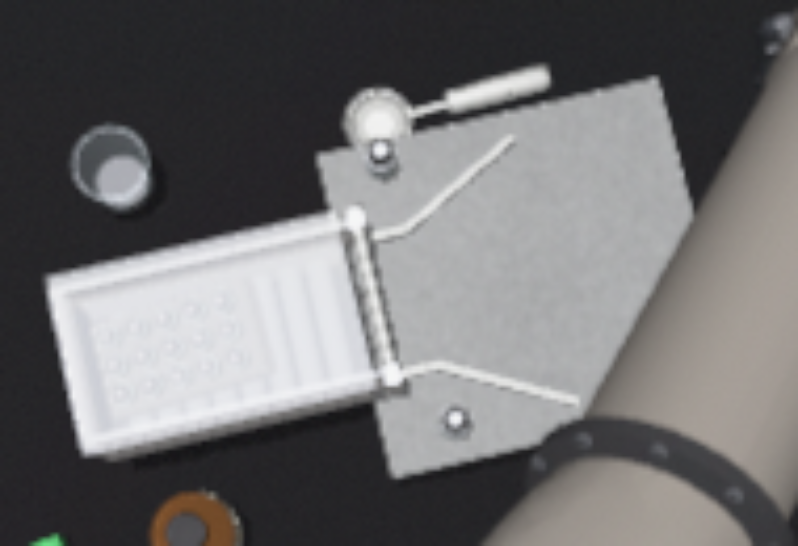

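The top view shows the vials in the far part of the bay (crop 95–240, 300–395), and the side view shows the flap hanging shut. I'll wait a second, then check that everything is at rest and where the rack ended up.

```bash
python3 -m creep '[[0,0,0,0,0,0],[0,0,0,0,0,0],[0,0,0,0,0,0],[0,0,0,0,0,0],[0,0,0,0,0,0],[0,0,0,0,0,0],[0,0,0,0,0,0],[0,0,0,0,0,0],[0,0,0,0,0,0],[0,0,0,0,0,0]]'
python3 - <<'E'
from bench import robot
from h import *
A={n:load(n+'8.npz') for n in('top','side')}
B={n:robot.snapshot(n) for n in('top','side')}
box={'top':(195,250,190,285),'side':(160,225,225,300)}
for n in B:
    r0,r1,c0,c1=box[n]; d=cv2.absdiff(A[n]['frame'],B[n]['frame'])[r0:r1,c0:c1].max(2)
    print(n,'changed px',(cv2.blur(d,(3,3))>20).sum())
O=np.array([.5578,.0396]);f=np.array([-.25,.968]);yc=np.array([-.968,-.25])
tc=lambda p:np.array([185+(p[0]+.5)/4.2-.5,145+(p[1]+.5)/4.2-.5])
# corner vials: crop px
for uv in [(222,302),(236,357),(106,337),(120,392),(170,347)]:
    p=onz(B['top'],tc(uv),.10)[:2]-O; print(uv,np.round([p@f*1000,p@yc*1000]))
cv2.imwrite('pics/top9.png',cv2.resize(cv2.convertScaleAbs(B['top']['frame'][190:260,190:290],alpha=2.5,beta=-330),None,fx=8,fy=8,interpolation=cv2.INTER_CUBIC))
cv2.imwrite('pics/side9.png',cv2.resize(B['side']['frame'][155:235,220:320],None,fx=7,fy=7,interpolation=cv2.INTER_CUBIC))
# bystanders moved? compare whole top frame with start
T0=load('top0.npz')['frame']; d=cv2.absdiff(T0,B['top']['frame']).max(2)
for k,(u,v) in dict(vial_a=(293,245),vial_b=(275,181),bottle=(231,272),beaker=(212,186),jar=(133,260),spoon=(290,170)).items(): print(k,(cv2.blur(d,(3,3))[v-12:v+12,u-14:u+14]>30).sum())
print(robot.sense()['wrist_force'])
E
```

```text
time_s: 10.7
eef_pos: [0.6433, -0.2209, 0.2153]
ee_rot: [[-0.296, 0.955, -0.0], [0.955, 0.296, 0.0], [0.0, -0.0, -1.0]]
wrist_force: [-0.1, -0.5, -0.3]
gripper_width: 0.0299
top changed px 0
side changed px 0
(222, 302) [104. -25.]
(236, 357) [102.  15.]
(106, 337) [188. -19.]
(120, 392) [186.  21.]
(170, 347) [146.  -2.]
vial_a 0
vial_b 0
bottle 0
beaker 0
jar 0
spoon 0
[ 0.09392882  0.64005678 -0.38925093]
```

View pics/top9.png

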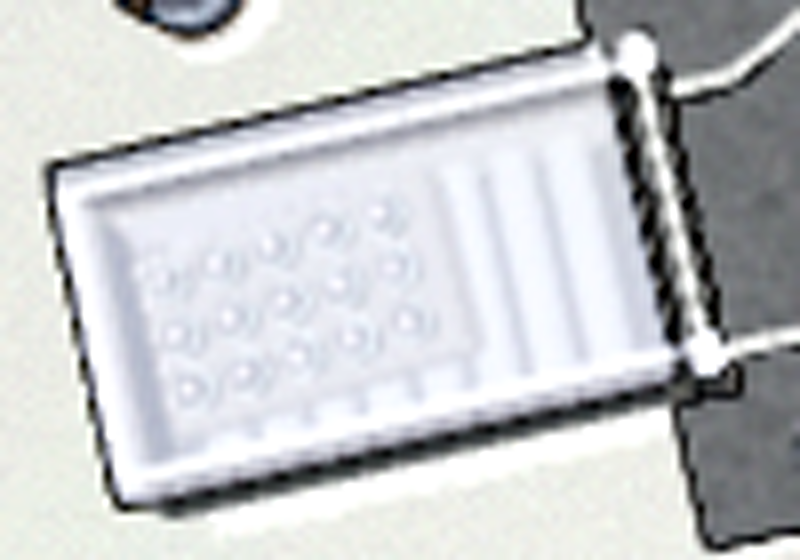

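View pics/side9.png

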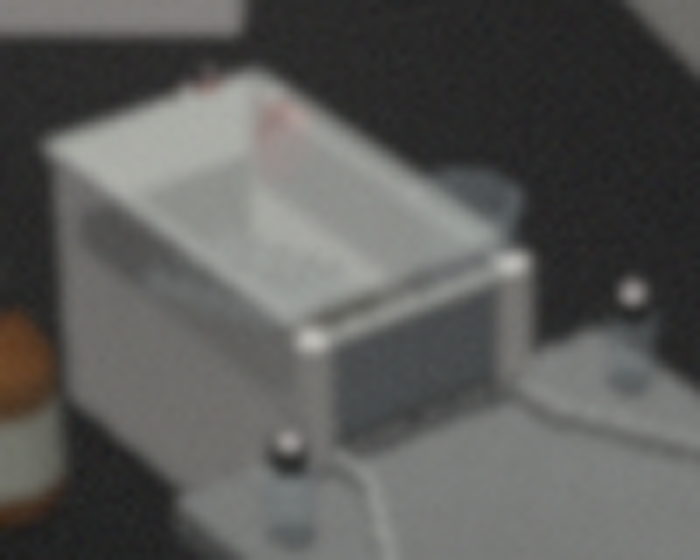

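The rack stands upright against the bumper, centred at about x=146, y=-2 mm. The flap is shut, nothing moved between the last two views, and the gripper is clear. Handing in.

```bash
python3 -c "
from bench import robot
print(robot.job_done())"
```

```text
the job is handed in; nothing more can be done
None
```

I pushed the filled rack along the deck with two fingertips on its tail, and its nose opened the flap. It ran down the rollers to the bumper. I stopped the fingers about 30 mm short of the flap, then drew back and up, and handed the job in at about 10.8 s of the 40 s allowed.

**Last checks:**
- **Rack:** upright in the bay, centred at about x = 146 mm, y = -2 mm, and still between two pictures about 1 s apart.
- **Flap:** hanging shut by eye in the side view. I did not measure its angle.
- **Bystanders:** vials, bottle, beaker, jar and spoon show no change in the top view. I did not compare the empty rack afterwards, but the fingers stayed well above it.
- **Robot:** gripper clear of everything, and wrist force about zero. The pushing force read about 2 N at most.

**Disagreement:** the first two-camera heights came out about 4–8 mm low (deck 64–72 mm). The wrist camera's range reading then gave 74 mm for the deck and 103 mm for the rack top, which fits the text.

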